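# Clear, test and hold open the sample cooler's cover

## Robot

A 6-joint arm with a two-finger parallel gripper is mounted at the origin on the work surface. World frame = base frame: x ahead of the robot, y to its left, z up, the work surface at z = 0. Lengths are in mm, angles in rad, forces in N, time in s.
With the tool pointing down it reaches from about 350 to 975 mm from the base axis. Payload 7.1 kg.
Tool frame: the origin (TCP) lies on the mounting face of the last link; the fingertips stand 182 mm ahead of it and the grasp point (between the pads) lies 163 mm ahead of it (ctrl.finger_overhang is the distance from the TCP to the fingertips, in mm); z points along the fingers, y is the direction in which the jaws open and shut (so a half turn about z gives the same grasp; the last joint's range is limited). The gripper opens to 88 mm and grips with 3 to 60 N. Pads are 20 mm wide; open, the fingers measure 115 mm over their backs; the gripper's body (75 mm by 178 mm) begins 61 mm behind the grasp point.
Start: joints at [-1.366, 0.423, 1.63, -0, 1.089, -0.019], TCP at [138.73, -609.393, 404.675] pointing down, gripper open.
Joint ranges: [-3, 3], [-0.9, 2.11], [0.09, 2.58], [-1.31, 4.45], [0.11, 2.69], [-2.54, 2.54]. Speed limits (rad/s): [2.39, 2.39, 3.01, 3.14, 3.14, 3.14].

## Interface

Orientations are given as a rotation vector (axis times angle).
In Python, from workcell import ctrl, viewer, recognise gives the robot as it stands.
- The arm moves only by the shell command python3 -m handwheel 'ROWS'. ROWS is JSON, a list of rows, each an object of numbers: "gripper": the closure, from 0 (fully open) to 1 (shut); "tx", "ty", "tz": the shift along the tool's x, y, z in m; "rx", "ry", "rz": the turn, a rotation vector about the tool's x, y, z in degrees. In form: [{"gripper": .., "tx": .., "ty": .., "tz": .., "rx": .., "ry": .., "rz": ..}, ...]. A call has 1 to 8 rows; each row shifts and turns the commanded pose from where the row before left it, along the tool's axes as they then stand; what a row does not reach is not made up. A row lasts 1/8 s, in which the tool goes at most 62.5 mm and 10.7 degrees, less where a joint would pass 70% of its speed; a pose out of reach is approached as far as the arm can. A call with a gripper value outside its range is refused whole. The fingers move at their own pace and stop on an object; the grip force is fixed at half the most. Time passes only in rows, so rows that do not move let the fingers close. It gives the time, the measured TCP pose, the force and the opening at its end, in the units of the state.
- ctrl.get_obs(): the state, without advancing time (a new reading comes with each control period).
- viewer.get_image(name): name is "scene" or "side" or "wrist"; returns a dict with "image" (420x560x3 uint8, red, green, blue), "range_z" (420x560 float32, mm along the optical axis (not along the pixel's ray), 0 where there is no reading), "vfov" (degrees; the focal length in pixels is half the picture's height over the tangent of half this angle, whatever the lens; pixels are square), "cx", "cy" (the principal point, pixels), "extrinsics" (4x4, takes a point from world to camera coordinates); the wrist camera has in their place "T_tool_cam" (4x4, takes a point from camera to tool coordinates, whose origin is the TCP and whose axes are the flange's). Camera axes: x right, y up, looking along -z (the intrinsics and any distortion apply to the point x, -y, -z); pixel columns grow to the right and rows downward; lengths in mm; the calibration is good to about 2 mm. A picture is of the moment at which its call begins: read the wrist's pose just before it.
- ctrl.close_job(): hands the job in, once; it reports no verdict.
Trained networks look in a picture, given as the dict that the camera call returned (one of the last four; its "shot" number tells which), for a name from the list of things; names that differ only in an ending like _2 or _b are one class to them, and where a whole thing is asked for, a point or a joint stands for the part that bears it (a point fixed in the world has none). Each returns a list of dicts, best first, with "p" (0 to 1); they miss things now and then, are a little off and sometimes report something else, mostly with a low value. They report only what shows in the picture. A call takes as long as a camera call. They do not tell look-alikes from the thing itself.
- recognise(picture, name): "xy" ([column, row] as shares, 0 to 1, of the picture: columns of its width, rows of its height, amid what is visible of it).
The state is a dict: "t": time; "qpos": joint angles; "qvel": joint speeds; "joint_torque": joint torques, N m; "ee_pos": TCP position; "orientation": TCP orientation; "ft_force": force on the tool from outside, world axes, zero at the start; "moment": the same for the moment, N m; "width": finger opening in mm.
Only numpy, scipy, OpenCV 4.12 (cv2) and the standard library are available. Lean on these libraries where they do the work, as an engineer would, in place of code of your own. Each camera call takes 0.05 s, during which the arm holds its last target.

## Task

Pick the tray lifter off the sample cooler's black cover and hang it astride the accessory rail, one leg on each side of the bar, and let go of it there. Then, before touching the grey release slide, tug the cover's bar handle up to learn whether the hidden catch holds it; if it does, push the slide fully outward, away from the cover. Raise the cover about half-way, to roughly 45 degrees, and finish still holding it there; leave the jar, box and beaker alone.

Things in the scene. Friction and masses are not known exactly. Their poses are not given: they have to be found in the camera images.
- lifter: Tray lifter: loose rigid aluminium frame, 0.2 kg, like an upside-down U, 138 mm tall; origin between the feet at their underside. Two legs 120 mm apart along its y, strip 36 mm wide (along x), 5 mm thick, feet turned inward (80 mm clear between them), roof-shaped crown with a grey upright grip plate on the ridge. z up. Starts standing on the cooler's cover
- lifter_grip (a point): Grasp point in the lifter's grip plate, which is 10 mm thick along x and 46 mm long along y; 118 mm above the feet, 20 mm below the plate's top, 22 mm above the crown's upper side. x runs across the plate (and along the bar when hung), z up
- lifter_crown (a point): Point on the underside of the lifter's crown ridge, 27 mm straight below the grip point; it rests on top of the bar when hung. Same axes as the lifter
- rail: Fixed accessory rail stand, base 280 x 90 mm, 10 mm thick; origin under its centre, on the table; x along the bar
- rail_mid (a point): Middle of the rail's horizontal steel bar, on its axis: 12 mm thick, axis 150 mm above the table (its top is 6 mm higher), 224 mm clear between two end posts 16 mm thick. x runs along the bar, z up
- cover (a joint): Angle of the cooler's cover, rad: 0 shut, grows as its front edge rises, stop at 1.25. 0.5 kg; falls shut when let go. If the hidden catch holds it, it lifts only about 0.045 rad (12 mm at the handle) and stops hard; if not, it keeps rising. The catch cannot be seen from outside
- cover_handle (a point): Middle of the cover's round handle bar, 12 mm thick, 118 mm clear between its arms, 45 mm in front of the cover's edge, 126 mm above the table when shut. y along the bar, x to the hinge; axes turn with the cover. The cooler is a fixed white box 240 mm deep, 340 mm wide, 120 mm tall; its black cover, 235 x 248 mm, lies on the left part, top 131 mm above the table
- cover_hinge (a point): Point on the cover's hinge line at its far edge, 121 mm above the table, straight behind the handle's middle; the handle bar's axis is 280 mm from it. The hinge line runs along y
- release (a joint): Travel of the release slide, m: 0 at home beside the cover, 0.034 at its outer stop. It moves along its own -y, away from the cover, needs 2 to 6 N and stays where left. Beyond 0.028 the catch is clear and stays clear. At home it looks the same, caught or not
- release_grip (a point): Point in the grey thumb tab of the release slide, on the flat console (top 120 mm above the table) right of the cover. Tab 22 mm along x, 12 mm along y, standing 40 mm high; this point is 14 mm below its top, 147 mm above the table. It slides along -y of these axes. At home its side is 13 mm from the cover's edge
- jar: Bystander: amber screw-top jar, 64 mm wide, 100 mm tall; origin at the centre of its underside. Leave it alone
- vial_box: Bystander: open cardboard box 100 x 70 mm, 45 mm tall; origin at the centre of its underside. Leave it alone
- beaker: Bystander: clear open beaker, 70 mm wide, 85 mm tall; origin at the centre of its underside. Leave it alone
There are look-alikes about, which are no part of the job. Of the things shaped like the lifter, the aluminium one is meant.

How it is judged:
By the outcome, as a careful person would: the job done as asked, in the order asked, and still so for the second after the job is handed in, while the arm keeps its last pose, push and grip.
It also fails if it takes over 67 s, if anything falls off the work surface, if the arm or the gripper's body presses on something with over 40 N, if the wrist force passes 120 N, or if a joint passes its speed limit or range.

## Working session

There is one attempt and no reset: what is moved stays moved. The work goes in short steps, Python scripts to look and compute and a shell command to move; the robot and the scene stay as the last step left them, time stands still between calls to the robot, and variables do not carry over. Pictures are saved under pics/ and viewed, and the job is handed in when it is done.

```bash
ls; mkdir -p pics; cat > h.py <<'E'
import numpy as np, cv2
from workcell import ctrl, viewer, recognise
from scipy.spatial.transform import Rotation as R
def K(p):
    f=210/np.tan(np.radians(p["vfov"])/2); return f,p["cx"],p["cy"]
def Tcw(p,obs=None):
    if "extrinsics" in p: return np.linalg.inv(np.array(p["extrinsics"]))
    T=np.eye(4);T[:3,:3]=R.from_rotvec(obs["orientation"]).as_matrix();T[:3,3]=obs["ee_pos"]
    return T@np.array(p["T_tool_cam"])
def cloud(p,obs=None):
    f,cx,cy=K(p); z=p["range_z"].astype(float); v,u=np.mgrid[0:420,0:560]
    X=np.stack([(u-cx)/f*z,-(v-cy)/f*z,-z,np.ones_like(z)],-1)
    W=(X@Tcw(p,obs).T)[...,:3]; W[z<=0]=np.nan; return W
def save(p,n,s=1): 
    im=cv2.cvtColor(np.ascontiguousarray(p["image"]),cv2.COLOR_RGB2BGR)
    cv2.imwrite("pics/"+n+".png",im)
def proj(p,P,obs=None):
    f,cx,cy=K(p); c=np.linalg.inv(Tcw(p,obs))@np.append(P,1); return f*c[0]/-c[2]+cx, -f*c[1]/-c[2]+cy
E
python3 - <<'E'
from h import *
print(ctrl.get_obs())
for n in ["scene","side","wrist"]:
    o=ctrl.get_obs(); p=viewer.get_image(n); save(p,n+"0"); np.savez("/tmp/"+n+"0.npz",W=cloud(p,o),im=p["image"])
    print(n,{k:v for k,v in p.items() if k not in("image","range_z")})
    W=cloud(p,o)
    for t in ["lifter","rail","cover","cover_handle","release","release_grip","lifter_grip","jar","vial_box","beaker","rail_mid"]:
        try:
            for d in recognise(p,t)[:4]:
                u,v=d["xy"][0]*560,d["xy"][1]*420
                print(t,round(d["p"],2),int(u),int(v),np.round(W[min(int(v),419),min(int(u),559)]))
        except Exception as e: print(t,e)
E
```

```text
pics
{'t': 0.0, 'qpos': array([-1.36603180e+00,  4.23858108e-01,  1.63064171e+00,  2.51342427e-05,
        1.08859368e+00, -1.89808504e-02]), 'qvel': array([-6.01241524e-04, -2.23755747e-05, -1.24111563e-03, -4.53058164e-04,
        1.51015657e-05, -3.57684538e-04]), 'joint_torque': array([-3.09188828e-03, -5.44631052e+01, -2.73668557e+01,  6.40878431e-02,
        2.27732747e-02, -9.49729861e-05]), 'ee_pos': array([ 138.66426684, -609.16021081,  403.90967801]), 'orientation': array([-3.12046881e+00, -3.50540491e-01,  1.83777407e-04]), 'ft_force': array([ 0.12796265,  0.35414819, -0.33891392]), 'moment': array([0.00744898, 0.01306903, 0.01350539]), 'width': 88.14154797443219}
scene {'vfov': 45.82501305752221, 'cx': 280.47172642863205, 'cy': 206.34154059847899, 'extrinsics': array([[-8.39211088e-01,  5.43701648e-01,  1.06427362e-02,
         5.24711261e+02],
       [-4.09224088e-01, -6.44289947e-01,  6.46085219e-01,
         1.46104645e+02],
       [ 3.58134606e-01,  5.37846615e-01,  7.63191078e-01,
        -1.64903505e+03],
       [ 0.00000000e+00,  0.00000000e+00,  0.00000000e+00,
  
[... 1809 characters left out ...]
-71.  98.]
lifter_grip 0.63 371 217 [ 388. -150.   91.]
lifter_grip 0.57 283 215 [620.  44. 219.]
jar 0.61 219 288 [728. 273.  97.]
vial_box 0.8 223 379 [624. 476.   3.]
beaker 0.91 359 156 [ 505. -431.   82.]
rail_mid 0.89 290 339 [494. 307.  13.]
wrist {'vfov': 66.02455966790066, 'cx': 275.6413076115283, 'cy': 212.37196096040122, 'T_tool_cam': array([[ 8.92007160e-04,  9.54656272e-01,  2.97708929e-01,
         8.19555963e+01],
       [ 9.99999452e-01, -1.01490076e-03,  2.58221042e-04,
         1.25606562e+00],
       [ 5.48657357e-04,  2.97708536e-01, -9.54656654e-01,
         2.02424886e+01],
       [ 0.00000000e+00,  0.00000000e+00,  0.00000000e+00,
         1.00000000e+00]]), 'shot': 3}
```

View pics/scene0.png

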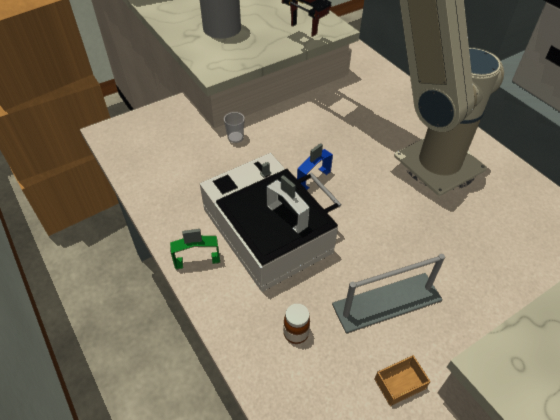

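View pics/side0.png

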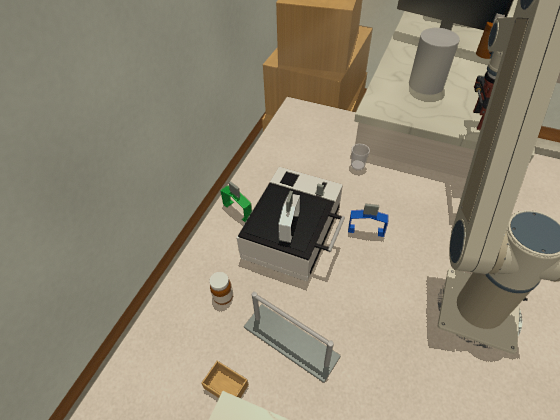

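Things that could be taken for the lifter, by scene pixel: aluminium frame on the cover (290,200), blue one (315,163) and green one (193,245). The description asks for the aluminium one on the black cover at (290,200). Next I check it in a close crop and measure.

```bash
python3 - <<'E'
import numpy as np, cv2
s=np.load("/tmp/scene0.npz"); d=np.load("/tmp/side0.npz")
a=cv2.resize(s["im"][140:300,190:350],(400,400),interpolation=cv2.INTER_CUBIC)
b=cv2.resize(d["im"][160:270,210:400][:, :],(400,232),interpolation=cv2.INTER_CUBIC)
b=cv2.copyMakeBorder(b,0,168,0,0,cv2.BORDER_CONSTANT)
cv2.imwrite("pics/crop1.png",cv2.cvtColor(np.hstack([a,b]),cv2.COLOR_RGB2BGR))
def rect(P):
    r=cv2.minAreaRect(P.astype(np.float32)); return np.round(r[0],1),np.round(r[1],1),round(r[2],1), 
for nm,q in (("scene",s),("side",d)):
    W=q["W"].reshape(-1,3); im=q["im"].reshape(-1,3)
    ok=np.isfinite(W[:,0]); W=W[ok]; im=im[ok].astype(int)
    def sel(c,r,z0,z1): return (np.hypot(W[:,0]-c[0],W[:,1]-c[1])<r)&(W[:,2]>z0)&(W[:,2]<z1)
    for z0,z1 in ((142,160),(165,200),(200,222),(240,262),(250,275)):
        m=sel((610,35),90,z0,z1); P=W[m]; print(nm,"lifter",z0,len(P),rect(P[:,:2]) if len(P)>4 else"", P.mean(0).round(1))
    m=sel((490,303),180,140,165); P=W[m]; print("bar",rect(P[:,:2]),P[:,2].max(), np.median(P[:,:2],0))
    m=sel((490,303),180,4,20); P=W[m]; print("base",rect(P[:,:2]),np.median(P[:,2]))
    m=sel((640,0),260,116,138)&(im.max(1)<60); P=W[m]; print("cover",len(P),rect(P[:,:2]),np.median(P[:,2]))
    m=sel((640,0),260,110,135); P=W[m]; print("cooler",len(P),rect(P[:,:2]),np.median(P[:,2]))
    m=sel((577,-160),50,135,175); P=W[m]; print("tab",len(P),rect(P[:,:2]),P[:,2].max(),P.mean(0))
E
```

```text
scene lifter 142 95 (array([612.6,  10.6]), array([ 37.9, 126.8]), 8.5) [614.9   6.6 150.8]
scene lifter 165 147 (array([617.4,  11.5]), array([ 37.1, 126.3]), 12.1) [614.8  29.6 181.1]
scene lifter 200 386 (array([613.5,  10.4]), array([ 39. , 125.1]), 9.3) [613.4  23.2 214.6]
scene lifter 240 87 (array([614.4,   9.9]), array([12.6, 46.5]), 11.7) [616.3  13.7 251.2]
scene lifter 250 126 (array([613.9,   9.8]), array([13.2, 46.7]), 10.8) [614.8  12.3 262.8]
bar (array([491.9, 308.5]), array([ 15.2, 257. ]), 76.8) 160.30047220265737 [497.3401945  308.01586129]
base (array([488.2, 308.7]), array([344.5, 348.7]), 87.4) 9.287049195210784
cover 5597 (array([643.7, -38.2]), array([334. , 376.4]), 35.8) 131.2400279903202
cooler 7682 (array([668.1, -64.6]), array([344.7, 412.5]), 89.6) 129.95367642802785
tab 75 (array([ 574.6, -138.4]), array([57.4, 42.6]), 58.4) 163.38591806064028 [ 575.51057465 -156.4889554   150.01924099]
side lifter 142 58 (array([613.6,  11.1]), array([ 34.9, 126.7]), 7.8) [607.4  41.1 151.1]
side lifter 165 102 (array([613.3,  10.5]), array([ 34. , 128.2]), 8.0) [605.2  51.1 182.4]
side lifter 200 250 (array([614.3,   9.9]), array([ 36.3, 127.2]), 8.0) [609.3  32.7 214.6]
side lifter 240 34 (array([613.4,  12.1]), array([ 9.6, 41.1]), 7.4) [610.4  18.7 251.1]
side lifter 250 66 (array([613.7,  10.3]), array([ 9.8, 44.6]), 8.4) [612.3  13.5 264.6]
bar (array([492.5, 307.2]), array([ 16.6, 254.9]), 76.8) 162.0837574559779 [482.64018139 311.02722966]
base (array([486.8, 302.8]), array([349.2, 352.1]), 15.3) 9.694824780308863
cover 3988 (array([611.6, -55.8]), array([324., 274.]), 89.6) 131.42208781136645
cooler 5390 (array([669.7, -64.7]), array([346.2, 412.5]), 89.8) 130.33650266822588
tab 58 (array([ 573. , -143.6]), array([21.4, 60.4]), 0.1) 163.96015557534247 [ 572.26550463 -157.17779613  149.69204372]
```

View pics/crop1.png

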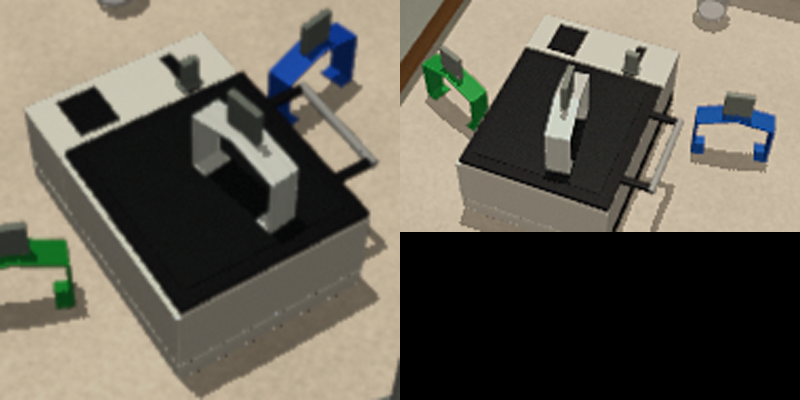

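Crop confirms it: aluminium lifter on the black cover, handle on the near side with the blue one in front of it; the tab is at crop (188,72). Now the handle, cooler yaw, tab and bar in more detail.

```bash
python3 - <<'E'
import numpy as np, cv2
for nm in ("scene","side"):
    q=np.load(f"/tmp/{nm}0.npz"); W=q["W"].reshape(-1,3); im=q["im"].reshape(-1,3)
    ok=np.isfinite(W[:,0]); W=W[ok]; im=im[ok].astype(int)
    t=(W[:,2]>112)&(W[:,2]<137)&(W[:,0]>380)&(W[:,0]<540)&(W[:,1]>-200)&(W[:,1]<180)
    t&=~((im[:,2]>im[:,0]+40))
    P=W[t]; br=im[t].min(1)>70
    H=P[br&(P[:,0]<545)]
    for lo,hi in((430,460),(460,480),(480,500),(500,520),(520,540)):
        m=(P[:,0]>lo)&(P[:,0]<=hi); 
        if m.sum(): print(nm,lo,m.sum(),P[m][:,1].min().round(),P[m][:,1].max().round(),np.median(P[m][:,2]).round(1),br[m].mean().round(2))
    Hm=H[(H[:,2]>118)]
    if len(Hm)>4:
        r=cv2.minAreaRect(Hm[:,:2].astype(np.float32)); print("handle",r,len(Hm))
        c=np.polyfit(Hm[:,1],Hm[:,0],1); print(c, np.degrees(np.arctan(c[0])))
    # cooler top z 116..135
    t=(W[:,2]>117)&(W[:,2]<134)&(W[:,0]>505)&(W[:,0]<800)&(abs(W[:,1])<230); P=W[t]
    r=cv2.minAreaRect(P[:,:2].astype(np.float32)); print("cooler",r)
    dk=(im[t].max(1)<70)&(P[:,1]>-140); r=cv2.minAreaRect(P[dk][:,:2].astype(np.float32)); print("cover",r)
    t=(abs(W[:,0]-577)<30)&(abs(W[:,1]+160)<22)&(W[:,2]>136)&(W[:,2]<170); r=cv2.minAreaRect(W[t][:,:2].astype(np.float32)); print("tab",r,W[t].min(0),W[t].max(0))
    b=(im[:,2]>im[:,0]+40)&(np.hypot(W[:,0]-400,W[:,1]+150)<120); P=W[b]; print("blue",P.min(0),P.max(0),cv2.minAreaRect(P[:,:2].astype(np.float32)))
    t=(np.hypot(W[:,0]-492,W[:,1]-308)<90)&(W[:,2]>140)&(W[:,2]<165); P=W[t]; c=np.polyfit(P[:,0],P[:,1],1); print("bar",c,np.degrees(np.arctan(c[0])),np.percentile(P[:,2],95), cv2.minAreaRect(P[:,:2].astype(np.float32)))
    print("lifter max",W[(np.hypot(W[:,0]-614,W[:,1]-10)<80)][:,2].max())
E
```

```text
scene 460 201 -90.0 54.0 130.5 0.89
scene 480 60 -91.0 53.0 129.7 0.07
scene 500 204 -197.0 105.0 129.8 0.21
scene 520 543 -199.0 107.0 130.5 0.17
handle ((494.1596374511719, -38.56831359863281), (300.7266845703125, 160.75921630859375), 76.51956939697266) 298
[-1.09097954e-01  4.78366617e+02] -6.226227933247225
cooler ((630.0278930664062, -60.754119873046875), (338.4143981933594, 248.51278686523438), 89.83971405029297)
cover ((627.7132568359375, -16.57628631591797), (247.06227111816406, 243.63619995117188), 89.83971405029297)
tab ((573.9227905273438, -162.57537841796875), (23.023714065551758, 15.038713455200195), 4.631865978240967) [ 562.20806892 -169.63551254  136.32775741] [ 584.94593506 -154.32554086  163.38591806]
blue [ 331.90491737 -253.80363895   -3.21362242] [ 460.16493972 -129.38692596   98.93533768] ((402.89093017578125, -190.4850311279297), (128.33729553222656, 101.40457916259766), 12.421932220458984)
bar [-2.31687940e-01  4.22898843e+02] -13.044583384238212 158.074552756878 ((491.624755859375, 307.697265625), (13.31391716003418, 178.91053771972656), 76.91228485107422)
lif
[... 450 characters left out ...]
er ((626.7249145507812, -16.90827178955078), (246.0775604248047, 244.40890502929688), 89.5654525756836)
tab ((573.0283203125, -164.0142822265625), (19.604896545410156, 21.405439376831055), 89.03679656982422) [ 562.35997122 -173.82279232  136.66361403] [ 583.75883869 -154.08573189  163.96015558]
blue [ 333.75481763 -192.47943067   -1.12995295] [ 458.4572018  -128.46186623   98.53925636] ((396.3152770996094, -160.2171630859375), (122.20128631591797, 39.743980407714844), 12.813197135925293)
bar [-2.29476422e-01  4.21653276e+02] -12.924269639178307 158.16935514639832 ((491.592041015625, 307.6295166015625), (14.075321197509766, 178.38851928710938), 77.83137512207031)
lifter max 272.02677105024816
```

```bash
cat >> h.py <<'E'
def need(P,ydir):
    """grasp-point target P (mm), tool down, tool y heading ydir deg; prints shift in present tool axes (mm) & rz, plus shift after turn"""
    o=ctrl.get_obs(); M=R.from_rotvec(o["orientation"]).as_matrix()
    a=np.radians(ydir); y=np.array([np.cos(a),np.sin(a),0]); z=np.array([0,0,-1.]); G=np.stack([np.cross(y,z),y,z],1)
    d=np.array(P)-163*z-o["ee_pos"]
    print("tcp",o["ee_pos"].round(1),"t",round(o["t"],2),"F",o["ft_force"].round(1),"w",round(o["width"],1))
    print("yaw_y now",np.degrees(np.arctan2(M[1,1],M[0,1])).round(2),"turn tool axes deg",np.degrees(R.from_matrix(M.T@G).as_rotvec()).round(2))
    print("shift tool now",(M.T@d).round(1),"after turn",(G.T@d).round(1))
E
python3 -m handwheel '[{"tz":-0.035,"rz":-10.5},{"tz":-0.035,"rz":-10.5},{"tz":-0.01,"rz":-10.5},{"rz":-10.5},{"rz":-10.5},{"rz":-10.5},{"rz":-10.5},{"rz":-10.5}]'
python3 -c "
from h import *
need([614,10.3,310],8.4)"
```

```text
tcp [ 138.7 -609.4  404.7] t 1.8 F [0.7 0.1 0.3] w 87.9
yaw_y now -77.18 turn tool axes deg [  0.     0.   -85.58]
shift tool now [ 601.  -498.8  -68.3] after turn [543.6 560.7 -68.3]$[0]: bad value
```

```bash

python3 -m handwheel '[{"gripper":0,"tx":0,"ty":0,"tz":-0.035,"rx":0,"ry":0,"rz":-10.5},{"gripper":0,"tx":0,"ty":0,"tz":-0.035,"rx":0,"ry":0,"rz":-10.5},{"gripper":0,"tx":0,"ty":0,"tz":0,"rx":0,"ry":0,"rz":-10.5},{"gripper":0,"tx":0,"ty":0,"tz":0,"rx":0,"ry":0,"rz":-10.5},{"gripper":0,"tx":0,"ty":0,"tz":0,"rx":0,"ry":0,"rz":-10.5},{"gripper":0,"tx":0,"ty":0,"tz":0,"rx":0,"ry":0,"rz":-10.5},{"gripper":0,"tx":0,"ty":0,"tz":0,"rx":0,"ry":0,"rz":-10.5},{"gripper":0,"tx":0,"ty":0,"tz":0,"rx":0,"ry":0,"rz":-10.5}]'
python3 -c "
from h import *
need([614,10.3,310],8.4)"
```

```text
t: 2.8
ee_pos: [138.7, -609.4, 474.7]
orientation: [-2.078, -2.356, -0.0]
ft_force: [0.5, 0.0, -0.5]
width: 88.0
tcp [ 138.7 -609.4  474.7] t 2.8 F [ 0.5  0.  -0.5] w 88.0
yaw_y now 7.17 turn tool axes deg [ 0.   -0.   -1.23]
shift tool now [555.5 548.9   1.7] after turn [543.6 560.7   1.7]
```

```bash

python3 -m handwheel '[{"gripper":0,"tx":0.04,"ty":0.04,"tz":0,"rx":0,"ry":0,"rz":-1.2},{"gripper":0,"tx":0.04,"ty":0.04,"tz":0,"rx":0,"ry":0,"rz":0},{"gripper":0,"tx":0.04,"ty":0.04,"tz":0,"rx":0,"ry":0,"rz":0},{"gripper":0,"tx":0.04,"ty":0.04,"tz":0,"rx":0,"ry":0,"rz":0},{"gripper":0,"tx":0.04,"ty":0.04,"tz":0,"rx":0,"ry":0,"rz":0},{"gripper":0,"tx":0.04,"ty":0.04,"tz":0,"rx":0,"ry":0,"rz":0},{"gripper":0,"tx":0.04,"ty":0.04,"tz":0,"rx":0,"ry":0,"rz":0},{"gripper":0,"tx":0.04,"ty":0.04,"tz":0,"rx":0,"ry":0,"rz":0}]'
python3 -c "
from h import *
need([614,10.3,310],8.4)"
```

```text
t: 3.8
ee_pos: [412.7, -247.0, 475.0]
orientation: [2.06, 2.371, 0.0]
ft_force: [0.9, -1.2, -0.6]
width: 87.5
tcp [ 412.7 -247.   475. ] t 3.8 F [ 0.9 -1.2 -0.6] w 87.5
yaw_y now 8.02 turn tool axes deg [ 0.03  0.03 -0.38]
shift tool now [226.7 235.2   2. ] after turn [225.1 236.8   2. ]
```

```bash

python3 -m handwheel '[{"gripper":0,"tx":0.038,"ty":0.04,"tz":0,"rx":0,"ry":0,"rz":0},{"gripper":0,"tx":0.038,"ty":0.04,"tz":0,"rx":0,"ry":0,"rz":0},{"gripper":0,"tx":0.038,"ty":0.04,"tz":0,"rx":0,"ry":0,"rz":0},{"gripper":0,"tx":0.037,"ty":0.038,"tz":0,"rx":0,"ry":0,"rz":0},{"gripper":0,"tx":0,"ty":0,"tz":0,"rx":0,"ry":0,"rz":0}]'
cat > w.py <<'E'
import sys
from h import *
n=sys.argv[1]
o=ctrl.get_obs(); p=viewer.get_image("wrist"); save(p,n); W=cloud(p,o); np.savez("/tmp/"+n+".npz",W=W,im=p["image"])
E
python3 - <<'E'
import sys; sys.argv=["w","w1"]
exec(open("w.py").read())
need([614,10.3,310],8.4)
E
```

```text
t: 4.42
ee_pos: [548.8, -74.5, 474.6]
orientation: [2.056, 2.375, 0.001]
ft_force: [-0.3, -0.9, 0.2]
width: 88.0
tcp [547.8 -75.8 474.4] t 4.47 F [-0.9 -0.1 -0.4] w 87.6
yaw_y now 8.19 turn tool axes deg [-0.03  0.   -0.21]
shift tool now [75.8 77.8  1.3] after turn [75.5 78.1  1.4]
```

View pics/w1.png

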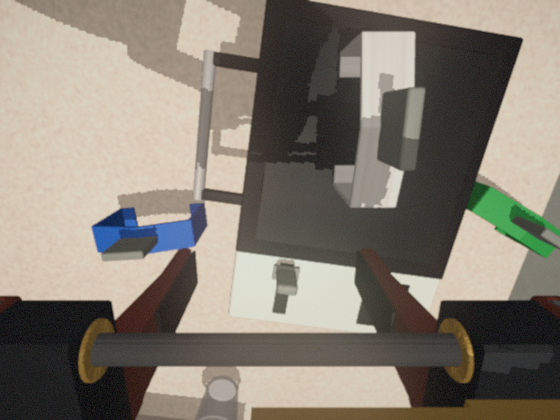

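Wrist view: aluminium lifter's grip plate at (405,128), handle bar at (204,125), tab at (287,275). Measuring from it.

```bash
python3 - <<'E'
import numpy as np,cv2
q=np.load("/tmp/w1.npz"); W=q["W"]; im=q["im"]
v,u=np.mgrid[0:420,0:560]
def r(m,n):
    P=W[m]; c=cv2.minAreaRect(P[:,:2].astype(np.float32)); print(n,len(P),np.round(c[0],1),np.round(c[1],1),round(c[2],1),"z",np.percentile(P[:,2],[5,50,98]).round(1))
b=lambda u0,u1,v0,v1:(u>u0)&(u<u1)&(v>v0)&(v<v1)
z=W[...,2]
r(b(320,450,20,240)&(z>240)&(z<275),"plate")
r(b(320,450,20,240)&(z>260)&(z<275),"platetop")
r(b(300,450,10,240)&(z>195)&(z<235),"crown")
r(b(190,225,60,185)&(z>115)&(z<140),"handle")
m=b(190,225,60,185)&(z>115)&(z<140);P=W[m];print(np.polyfit(P[:,1],P[:,0],1),P[:,1].min(),P[:,1].max())
r(b(265,305,250,305)&(z>135)&(z<170),"tab")
r(b(230,530,0,270)&(z>125)&(z<138)&(im.max(2)<60),"cover")
E
```

```text
plate 2683 [613.7   6.9] [10.6 45.5] 8.4 z [243.4 267.3 269.7]
platetop 1810 [613.8   6.9] [10.6 45.4] 8.2 z [262.1 268.2 269.9]
crown 7140 [613.7   7. ] [ 36.6 125. ] 8.4 z [210.6 216.8 230.6]
handle 1590 [469.8 -16.3] [120.1  20.1] 85.1 z [127.4 131.2 133.3]
[2.20261171e-02 4.70967656e+02] -76.15758896540258 42.75114624376072
tab 431 [ 573.6 -165.7] [22.1 12.4] 0.3 z [137.4 157.4 161.5]
cover 26813 [620.2 -19.6] [241.1 257.6] 89.8 z [129.9 131.6 133.3]
```

```bash

python3 -m handwheel '[{"gripper":0,"tx":0.037,"ty":0.039,"tz":0,"rx":0,"ry":0,"rz":-0.2},{"gripper":0,"tx":0.037,"ty":0.038,"tz":0,"rx":0,"ry":0,"rz":0},{"gripper":0,"tx":0,"ty":0,"tz":0,"rx":0,"ry":0,"rz":0},{"gripper":0,"tx":0,"ty":0,"tz":0,"rx":0,"ry":0,"rz":0}]'
python3 - <<'E'
from h import *
need([613.8,8.5,251],8.4)
E
```

```text
t: 4.97
ee_pos: [612.3, 6.0, 474.4]
orientation: [-2.057, -2.374, 0.002]
ft_force: [-1.1, 0.3, 0.6]
width: 88.0
tcp [612.3   6.  474.4] t 4.97 F [-1.1  0.3  0.6] w 88.0
yaw_y now 8.19 turn tool axes deg [-0.07  0.02 -0.21]
shift tool now [ 2.3  1.9 60.4] after turn [ 2.3  1.9 60.4]
```

```bash

python3 -m handwheel '[{"gripper":0,"tx":0.002,"ty":0.002,"tz":0.03,"rx":0,"ry":0,"rz":0},{"gripper":0,"tx":0,"ty":0,"tz":0.025,"rx":0,"ry":0,"rz":0},{"gripper":0,"tx":0,"ty":0,"tz":0.005,"rx":0,"ry":0,"rz":0},{"gripper":1,"tx":0,"ty":0,"tz":0,"rx":0,"ry":0,"rz":0},{"gripper":1,"tx":0,"ty":0,"tz":0,"rx":0,"ry":0,"rz":0},{"gripper":1,"tx":0,"ty":0,"tz":0,"rx":0,"ry":0,"rz":0},{"gripper":1,"tx":0,"ty":0,"tz":0,"rx":0,"ry":0,"rz":0},{"gripper":1,"tx":0,"ty":0,"tz":0,"rx":0,"ry":0,"rz":0}]'

```

```text
t: 5.98
ee_pos: [614.7, 9.5, 414.9]
orientation: [2.056, 2.375, 0.0]
ft_force: [0.2, 0.5, -0.3]
width: 41.4
```

```bash

python3 -m handwheel '[{"gripper":1,"tx":0,"ty":0,"tz":0,"rx":0,"ry":0,"rz":0},{"gripper":1,"tx":0,"ty":0,"tz":0,"rx":0,"ry":0,"rz":0},{"gripper":1,"tx":0,"ty":0,"tz":0,"rx":0,"ry":0,"rz":0},{"gripper":1,"tx":0,"ty":0,"tz":0,"rx":0,"ry":0,"rz":0},{"gripper":1,"tx":0,"ty":0,"tz":0,"rx":0,"ry":0,"rz":0},{"gripper":1,"tx":0,"ty":0,"tz":-0.005,"rx":0,"ry":0,"rz":0}]'

```

```text
t: 6.72
ee_pos: [614.5, 9.4, 419.1]
orientation: [-2.056, -2.374, 0.002]
ft_force: [0.2, 0.2, -2.6]
width: 9.8
```

```bash

python3 -m handwheel '[{"gripper":1,"tx":0,"ty":0,"tz":-0.03,"rx":0,"ry":0,"rz":0},{"gripper":1,"tx":0,"ty":0,"tz":-0.035,"rx":0,"ry":0,"rz":0},{"gripper":1,"tx":0,"ty":0,"tz":0,"rx":0,"ry":0,"rz":10.7},{"gripper":1,"tx":0,"ty":0,"tz":0,"rx":0,"ry":0,"rz":10.7},{"gripper":1,"tx":0,"ty":0,"tz":0,"rx":0,"ry":0,"rz":0}]'
python3 - <<'E'
from h import *
need([492,307.8,326],-13)
E
```

```text
t: 7.35
ee_pos: [614.6, 9.4, 484.8]
orientation: [-2.46, -1.954, 0.0]
ft_force: [0.2, 1.0, -3.2]
width: 9.6
tcp [614.6   9.4 484.8] t 7.35 F [ 0.2  1.  -3.2] w 9.6
yaw_y now -13.08 turn tool axes deg [-0.01  0.   -0.08]
shift tool now [ 262.9 -187.    -4.2] after turn [ 263.2 -186.6   -4.2]
```

```bash

python3 -m handwheel '[{"gripper":1,"tx":0.025,"ty":-0.018,"tz":0,"rx":0,"ry":0,"rz":0},{"gripper":1,"tx":0.037,"ty":-0.027,"tz":0,"rx":0,"ry":0,"rz":0},{"gripper":1,"tx":0.04,"ty":-0.028,"tz":0,"rx":0,"ry":0,"rz":0},{"gripper":1,"tx":0.04,"ty":-0.028,"tz":0,"rx":0,"ry":0,"rz":0},{"gripper":1,"tx":0.04,"ty":-0.028,"tz":0,"rx":0,"ry":0,"rz":0},{"gripper":1,"tx":0.037,"ty":-0.027,"tz":0,"rx":0,"ry":0,"rz":0},{"gripper":1,"tx":0.03,"ty":-0.02,"tz":0,"rx":0,"ry":0,"rz":0},{"gripper":1,"tx":0.014,"ty":-0.011,"tz":0,"rx":0,"ry":0,"rz":0}]'
python3 -m handwheel '[{"gripper":1,"tx":0,"ty":0,"tz":0,"rx":0,"ry":0,"rz":0},{"gripper":1,"tx":0,"ty":0,"tz":0,"rx":0,"ry":0,"rz":0}]'
python3 - <<'E'
from h import *
need([492,307.8,189],-13)
for n in("scene","side"):
    p=viewer.get_image(n); save(p,n+"1"); W=cloud(p); z=W[...,2]
    m=(np.hypot(W[...,0]-492,W[...,1]-308)<140)&(z>140)&(z<168); P=W[m]
    print(n,len(P),cv2.minAreaRect(P[:,:2].astype(np.float32)),np.polyfit(P[:,0],P[:,1],1))
E
python3 - <<'E'
import cv2,numpy as np
a=cv2.imread("pics/scene1.png")[150:400,260:520];b=cv2.imread("pics/side1.png")[150:400,180:440]
cv2.imwrite("pics/c1.png",cv2.resize(np.hstack([a,b]),(780,375)))
E
```

```text
t: 8.35
ee_pos: [491.9, 309.5, 484.6]
orientation: [-2.457, -1.958, 0.0]
ft_force: [0.2, 0.1, -1.8]
width: 10.0
t: 8.6
ee_pos: [493.0, 307.2, 484.6]
orientation: [2.461, 1.952, -0.001]
ft_force: [-0.2, -0.2, -2.8]
width: 10.0
tcp [493.  307.2 484.6] t 8.6 F [-0.2 -0.2 -2.8] w 10.0
yaw_y now -13.16 turn tool axes deg [ 0.01  0.03 -0.16]
shift tool now [  0.4  -1.1 132.6] after turn [  0.4  -1.1 132.6]
scene 456 ((492.7182312011719, 307.45416259765625), (15.834339141845703, 254.3458251953125), 76.93626403808594) [-2.33116876e-01  4.23852402e+02]
side 407 ((492.44964599609375, 307.16168212890625), (16.079973220825195, 255.64263916015625), 76.77082824707031) [-2.31641518e-01  4.22809907e+02]
```

View pics/c1.png

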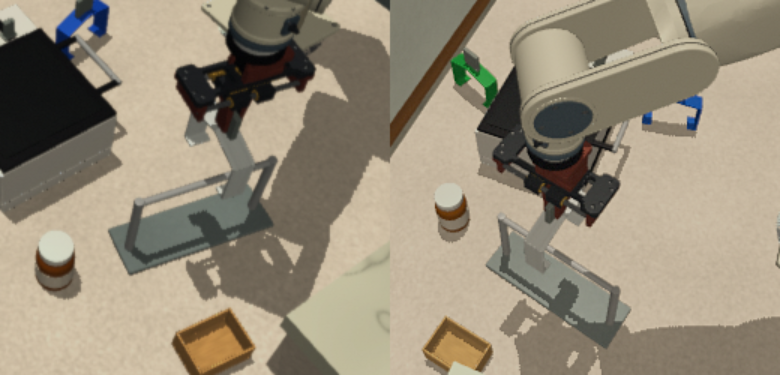

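```bash

python3 -m handwheel '[{"gripper":1,"tx":0,"ty":0,"tz":0.025,"rx":0,"ry":0,"rz":0},{"gripper":1,"tx":0,"ty":0,"tz":0.025,"rx":0,"ry":0,"rz":0},{"gripper":1,"tx":0,"ty":0,"tz":0.025,"rx":0,"ry":0,"rz":0},{"gripper":1,"tx":0,"ty":0,"tz":0.025,"rx":0,"ry":0,"rz":0},{"gripper":1,"tx":0,"ty":0,"tz":0.02,"rx":0,"ry":0,"rz":0},{"gripper":1,"tx":0,"ty":0,"tz":0.01,"rx":0,"ry":0,"rz":0},{"gripper":1,"tx":0,"ty":0,"tz":0,"rx":0,"ry":0,"rz":0},{"gripper":1,"tx":0,"ty":0,"tz":0,"rx":0,"ry":0,"rz":0}]'
python3 -m handwheel '[{"gripper":1,"tx":0,"ty":0,"tz":0.003,"rx":0,"ry":0,"rz":0},{"gripper":1,"tx":0,"ty":0,"tz":0,"rx":0,"ry":0,"rz":0}]'

```

```text
t: 9.7
ee_pos: [493.0, 308.1, 355.6]
orientation: [2.462, 1.951, 0.002]
ft_force: [-0.2, -0.1, -2.4]
width: 9.9
t: 9.95
ee_pos: [492.6, 308.1, 351.9]
orientation: [2.462, 1.952, 0.001]
ft_force: [0.2, 0.2, -2.9]
width: 9.9
```

```bash

for i in 1 ; do python3 -m handwheel '[{"gripper":1,"tx":0,"ty":0,"tz":0.0015,"rx":0,"ry":0,"rz":0},{"gripper":1,"tx":0,"ty":0,"tz":0,"rx":0,"ry":0,"rz":0}]'; python3 -m handwheel '[{"gripper":1,"tx":0,"ty":0,"tz":0.0015,"rx":0,"ry":0,"rz":0},{"gripper":1,"tx":0,"ty":0,"tz":0,"rx":0,"ry":0,"rz":0}]'; done

```

```text
t: 10.2
ee_pos: [492.6, 308.1, 350.2]
orientation: [-2.462, -1.952, 0.0]
ft_force: [-0.4, -0.7, -3.2]
width: 9.6
t: 10.45
ee_pos: [492.6, 308.1, 348.9]
orientation: [2.462, 1.952, 0.0]
ft_force: [-0.7, -0.6, 1.2]
width: 10.1
```

The bar now carries it (force went from -3 to +1 N). I look before letting go.

```bash
python3 - <<'E'
from h import *
for n in("scene","side"):
    p=viewer.get_image(n); save(p,n+"2")
a=cv2.imread("pics/scene2.png")[190:340,310:470];b=cv2.imread("pics/side2.png")[250:400,220:380]
cv2.imwrite("pics/c2.png",cv2.resize(np.hstack([a,b]),(800,375),interpolation=2))
E
```

```text
(no output)
```

View pics/c2.png

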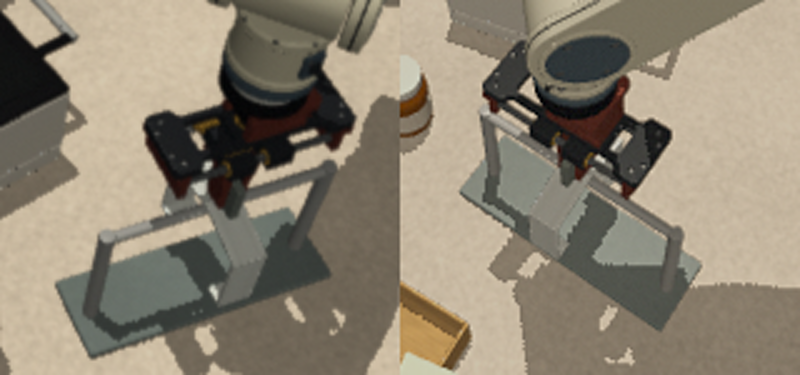

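The crop shows the near leg in front of the bar at (240,262) and the far leg behind it at (188,195), so it is astride. Opening.

```bash

python3 -m handwheel '[{"gripper":0,"tx":0,"ty":0,"tz":0,"rx":0,"ry":0,"rz":0},{"gripper":0,"tx":0,"ty":0,"tz":0,"rx":0,"ry":0,"rz":0},{"gripper":0,"tx":0,"ty":0,"tz":0,"rx":0,"ry":0,"rz":0},{"gripper":0,"tx":0,"ty":0,"tz":0,"rx":0,"ry":0,"rz":0},{"gripper":0,"tx":0,"ty":0,"tz":0,"rx":0,"ry":0,"rz":0},{"gripper":0,"tx":0,"ty":0,"tz":-0.02,"rx":0,"ry":0,"rz":0},{"gripper":0,"tx":0,"ty":0,"tz":-0.05,"rx":0,"ry":0,"rz":0},{"gripper":0,"tx":0,"ty":0,"tz":-0.05,"rx":0,"ry":0,"rz":0}]'
python3 - <<'E'
from h import *
need([465.5,-18,250],0)
for n in("scene","side"):
    p=viewer.get_image(n); save(p,n+"3")
    W=cloud(p); z=W[...,2]; m=(np.hypot(W[...,0]-492,W[...,1]-308)<60)&(z>170)&(z<200); P=W[m]
    print(len(P),cv2.minAreaRect(P[:,:2].astype(np.float32)),P[:,2].max())
a=cv2.imread("pics/scene3.png")[190:340,310:470];b=cv2.imread("pics/side3.png")[250:400,220:380]
cv2.imwrite("pics/c3.png",cv2.resize(np.hstack([a,b]),(800,375),interpolation=2))
E
```

```text
t: 11.55
ee_pos: [492.5, 308.0, 469.7]
orientation: [-2.462, -1.952, 0.002]
ft_force: [-0.2, 0.9, 0.5]
width: 85.9
tcp [492.5 308.  469.7] t 11.55 F [-0.2  0.9  0.5] w 85.9
yaw_y now -13.18 turn tool axes deg [ -0.05   0.04 -13.18]
shift tool now [-323.5   48.1   56.9] after turn [-326.   -27.    56.7]
129 ((493.9264831542969, 310.6124267578125), (46.6157341003418, 10.332200050354004), 77.45738220214844) 199.9673204974282
73 ((489.1618957519531, 312.1131286621094), (46.76436996459961, 7.93746280670166), 69.14059448242188) 199.79550889805773
```

View pics/c3.png

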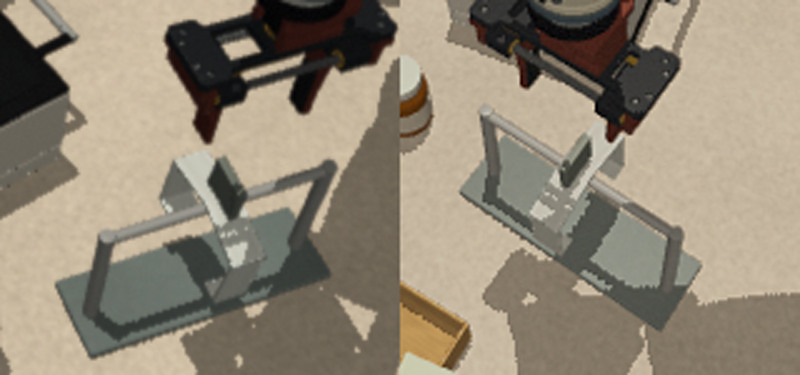

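It hangs freely astride the bar: plate at crop (225,188), legs at (180,180) and (235,275). Now to the handle. The opening must be narrowed, because fully open fingers would hit the cover edge 45 mm behind the bar.

```bash

python3 -m handwheel '[{"gripper":0.6,"tx":-0.02,"ty":0,"tz":0,"rx":0,"ry":0,"rz":-6.6},{"gripper":0.6,"tx":-0.04,"ty":0,"tz":0,"rx":0,"ry":0,"rz":-6.6},{"gripper":0.6,"tx":-0.048,"ty":-0.005,"tz":0,"rx":0,"ry":0,"rz":0},{"gripper":0.6,"tx":-0.05,"ty":-0.005,"tz":0,"rx":0,"ry":0,"rz":0},{"gripper":0.6,"tx":-0.05,"ty":-0.005,"tz":0,"rx":0,"ry":0,"rz":0},{"gripper":0.6,"tx":-0.05,"ty":-0.005,"tz":0,"rx":0,"ry":0,"rz":0},{"gripper":0.6,"tx":-0.02,"ty":0,"tz":0,"rx":0,"ry":0,"rz":0},{"gripper":0.6,"tx":0,"ty":0,"tz":0,"rx":0,"ry":0,"rz":0}]'
python3 -m handwheel '[{"gripper":0.6,"tx":0,"ty":0,"tz":0,"rx":0,"ry":0,"rz":0},{"gripper":0.6,"tx":0,"ty":0,"tz":0,"rx":0,"ry":0,"rz":0}]'
python3 - <<'E'
import sys; sys.argv=["w","w2"]
exec(open("w.py").read())
need([465.5,-18,250],0)
z=W[...,2]
m=(W[...,0]>440)&(W[...,0]<485)&(abs(W[...,1]+18)<55)&(z>115)&(z<140); P=W[m]
print(len(P),np.polyfit(P[:,1],P[:,0],1),np.percentile(P,[2,50,98],axis=0))
m=(W[...,0]>440)&(W[...,0]<485)&(z>115)&(z<140)&(abs(W[...,1]+18)<90);P=W[m];print(P[:,1].min(),P[:,1].max())
m=(z>125)&(z<138)&(abs(W[...,1]+18)<50)&(W[...,0]>490)&(q.max(2)<60 if (q:=p["image"]) is not None else 0); print("cover front x",np.percentile(W[m][:,0],[.5,2]))
E
```

```text
t: 12.65
ee_pos: [463.3, 29.8, 468.2]
orientation: [-2.224, -2.219, 0.001]
ft_force: [-0.9, 0.6, 0.5]
width: 35.2
t: 12.9
ee_pos: [463.6, 31.7, 468.5]
orientation: [-2.219, -2.223, 0.0]
ft_force: [0.6, -0.5, -1.1]
width: 35.4
tcp [463.6  31.7 468.5] t 12.95 F [-0.3  0.8  0.7] w 35.3
yaw_y now 0.1 turn tool axes deg [-0.01 -0.01  0.1 ]
shift tool now [-49.7   1.8  55.5] after turn [-49.7   1.9  55.5]
1072 [2.46941419e-03 4.69477641e+02] [[464.0357536  -70.46773017 126.79911059]
 [469.40642781 -13.13195731 131.13338937]
 [475.22189325  35.33029907 133.05226374]]
-92.00720203880262 50.43967810908561
cover front x [562.88849882 573.84888998]
```

View pics/w2.png

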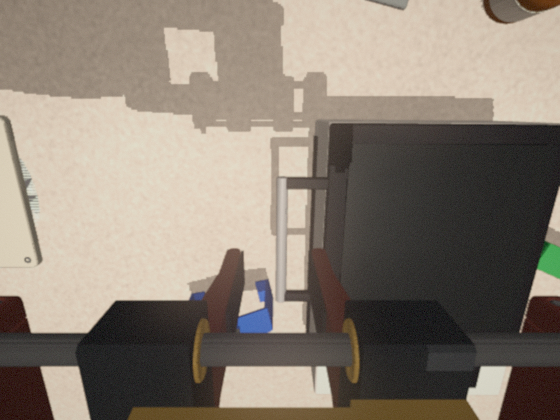

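Bar at (282,240) in the wrist view, straight along y; its axis lies at x≈469, y centre ≈ -19. Fingers at 35 mm opening straddle it.

```bash

python3 -m handwheel '[{"gripper":0.6,"tx":-0.025,"ty":0.005,"tz":0,"rx":0,"ry":0,"rz":0},{"gripper":0.6,"tx":-0.026,"ty":0,"tz":0.02,"rx":0,"ry":0,"rz":0},{"gripper":0.6,"tx":0,"ty":0,"tz":0.04,"rx":0,"ry":0,"rz":0},{"gripper":0.6,"tx":0,"ty":0,"tz":0.04,"rx":0,"ry":0,"rz":0},{"gripper":0.6,"tx":0,"ty":0,"tz":0.02,"rx":0,"ry":0,"rz":0},{"gripper":0.6,"tx":0,"ty":0,"tz":0,"rx":0,"ry":0,"rz":0}]'
python3 - <<'E'
from h import *
need([469,-19,127],0)
for n in("scene","side"):
    p=viewer.get_image(n); save(p,n+"4")
a=cv2.imread("pics/scene4.png")[120:280,250:410];b=cv2.imread("pics/side4.png")[120:280,250:410]
cv2.imwrite("pics/c4.png",cv2.resize(np.hstack([a,b]),(800,400),interpolation=2))
E
```

```text
t: 13.7
ee_pos: [468.2, -19.5, 347.3]
orientation: [-2.218, -2.221, 0.004]
ft_force: [1.0, -0.5, -0.2]
width: 35.1
tcp [468.2 -19.5 347.3] t 13.7 F [ 1.  -0.5 -0.2] w 35.1
yaw_y now 0.08 turn tool axes deg [-0.2  -0.01  0.08]
shift tool now [ 0.5  1.  57.3] after turn [ 0.5  0.8 57.3]
```

View pics/c4.png

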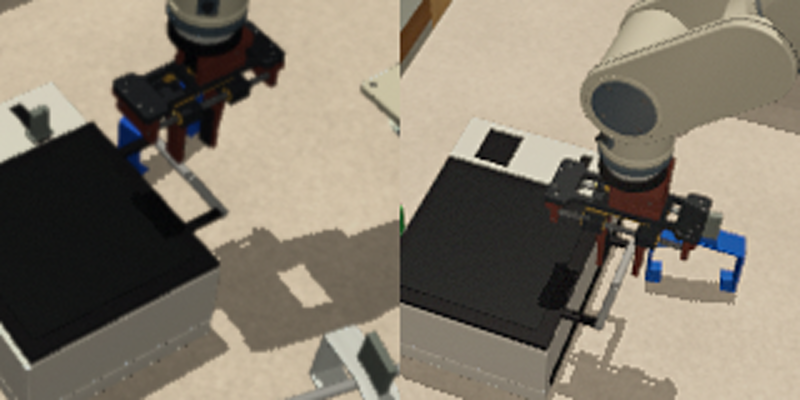

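```bash

python3 -m handwheel '[{"gripper":0.6,"tx":0,"ty":0.001,"tz":0.02,"rx":0,"ry":0,"rz":0},{"gripper":0.6,"tx":0,"ty":0,"tz":0.025,"rx":0,"ry":0,"rz":0},{"gripper":0.6,"tx":0,"ty":0,"tz":0.012,"rx":0,"ry":0,"rz":0},{"gripper":0.6,"tx":0,"ty":0,"tz":0,"rx":0,"ry":0,"rz":0}]'
python3 -m handwheel '[{"gripper":1,"tx":0,"ty":0,"tz":0,"rx":0,"ry":0,"rz":0},{"gripper":1,"tx":0,"ty":0,"tz":0,"rx":0,"ry":0,"rz":0},{"gripper":1,"tx":0,"ty":0,"tz":0,"rx":0,"ry":0,"rz":0},{"gripper":1,"tx":0,"ty":0,"tz":0,"rx":0,"ry":0,"rz":0},{"gripper":1,"tx":0,"ty":0,"tz":0,"rx":0,"ry":0,"rz":0},{"gripper":1,"tx":0,"ty":0,"tz":0,"rx":0,"ry":0,"rz":0}]'

```

```text
t: 14.3
ee_pos: [469.7, -20.0, 291.8]
orientation: [-2.221, -2.222, 0.0]
ft_force: [-0.1, 0.3, 1.1]
width: 35.0
t: 15.05
ee_pos: [469.5, -20.2, 292.2]
orientation: [-2.221, -2.222, 0.0]
ft_force: [-2.4, -0.3, 6.1]
width: 11.2
```

```bash

python3 -m handwheel '[{"gripper":1,"tx":0,"ty":0,"tz":-0.003,"rx":0,"ry":0,"rz":0},{"gripper":1,"tx":0,"ty":0,"tz":-0.003,"rx":0,"ry":0,"rz":0},{"gripper":1,"tx":0,"ty":0,"tz":0,"rx":0,"ry":0,"rz":0}]'
python3 -m handwheel '[{"gripper":1,"tx":0,"ty":0,"tz":-0.003,"rx":0,"ry":0,"rz":0},{"gripper":1,"tx":0,"ty":0,"tz":0,"rx":0,"ry":0,"rz":0}]'

```

```text
t: 15.42
ee_pos: [469.5, -20.1, 297.8]
orientation: [2.221, 2.222, 0.0]
ft_force: [1.7, -0.3, -2.2]
width: 11.1
t: 15.68
ee_pos: [469.7, -20.1, 300.8]
orientation: [2.221, 2.222, 0.0]
ft_force: [1.8, -1.7, -3.3]
width: 11.1
```

```bash

python3 -m handwheel '[{"gripper":1,"tx":0,"ty":0,"tz":-0.002,"rx":0,"ry":0,"rz":0},{"gripper":1,"tx":0,"ty":0,"tz":0,"rx":0,"ry":0,"rz":0}]'
python3 -m handwheel '[{"gripper":1,"tx":0,"ty":0,"tz":-0.002,"rx":0,"ry":0,"rz":0},{"gripper":1,"tx":0,"ty":0,"tz":0,"rx":0,"ry":0,"rz":0}]'

```

```text
t: 15.92
ee_pos: [469.7, -20.1, 302.8]
orientation: [2.221, 2.222, 0.001]
ft_force: [2.9, -0.2, -3.4]
width: 10.9
t: 16.18
ee_pos: [469.8, -20.2, 304.9]
orientation: [2.221, 2.221, 0.001]
ft_force: [2.9, -1.2, -3.1]
width: 11.1
```

```bash

python3 -m handwheel '[{"gripper":1,"tx":0,"ty":0,"tz":-0.002,"rx":0,"ry":0,"rz":0},{"gripper":1,"tx":0,"ty":0,"tz":0,"rx":0,"ry":0,"rz":0}]'

```

```text
t: 16.42
ee_pos: [469.9, -20.1, 307.0]
orientation: [2.22, 2.221, 0.001]
ft_force: [4.6, -0.6, -4.4]
width: 11.2
```

```bash

python3 -m handwheel '[{"gripper":1,"tx":0,"ty":0,"tz":-0.001,"rx":0,"ry":0,"rz":0},{"gripper":1,"tx":0,"ty":0,"tz":0,"rx":0,"ry":0,"rz":0}]'

```

```text
t: 16.68
ee_pos: [469.9, -20.2, 307.9]
orientation: [2.22, 2.221, 0.001]
ft_force: [5.3, -0.2, -3.6]
width: 10.7
```

```bash

python3 -m handwheel '[{"gripper":1,"tx":0,"ty":0.0005,"tz":-0.002,"rx":0,"ry":0,"rz":0},{"gripper":1,"tx":0,"ty":0,"tz":0,"rx":0,"ry":0,"rz":0}]'
python3 -m handwheel '[{"gripper":1,"tx":0,"ty":0.0005,"tz":-0.002,"rx":0,"ry":0,"rz":0},{"gripper":1,"tx":0,"ty":0,"tz":0,"rx":0,"ry":0,"rz":0}]'

```

```text
t: 16.92
ee_pos: [470.2, -20.1, 309.8]
orientation: [2.221, 2.222, 0.001]
ft_force: [3.8, -0.3, -2.8]
width: 11.5
t: 17.18
ee_pos: [470.5, -20.1, 311.7]
orientation: [-2.221, -2.222, 0.0]
ft_force: [3.3, -0.4, -2.8]
width: 11.1
```

```bash

python3 -m handwheel '[{"gripper":1,"tx":0,"ty":0.0005,"tz":-0.003,"rx":0,"ry":0,"rz":0},{"gripper":1,"tx":0,"ty":0,"tz":0,"rx":0,"ry":0,"rz":0}]'
python3 -m handwheel '[{"gripper":1,"tx":0,"ty":0.0005,"tz":-0.003,"rx":0,"ry":0,"rz":0},{"gripper":1,"tx":0,"ty":0,"tz":0,"rx":0,"ry":0,"rz":0}]'
python3 - <<'E'
from h import *
for n in("scene","side"):
    p=viewer.get_image(n); save(p,n+"5")
    W=cloud(p);z=W[...,2]
    m=(W[...,0]>520)&(W[...,0]<735)&(W[...,1]>-120)&(W[...,1]<95)&(z>120)&(z<175)&(p["image"].max(2)<70); P=W[m]
    A=np.c_[P[:,:2],np.ones(len(P))]; c=np.linalg.lstsq(A,P[:,2],rcond=None)[0]; print(n,len(P),c,"angle",np.arctan(-c[0]))
a=cv2.imread("pics/scene5.png")[120:280,210:370];b=cv2.imread("pics/side5.png")[120:280,230:390]
cv2.imwrite("pics/c5.png",cv2.resize(np.hstack([a,b]),(800,400),interpolation=2))
E
```

```text
t: 17.42
ee_pos: [470.8, -20.1, 314.8]
orientation: [-2.221, -2.222, 0.001]
ft_force: [1.8, -2.5, -3.4]
width: 11.4
t: 17.68
ee_pos: [471.2, -20.1, 317.7]
orientation: [-2.22, -2.221, 0.001]
ft_force: [1.6, -1.2, -3.1]
width: 11.3
scene 5235 [-8.78577941e-02 -6.97913493e-04  1.97755720e+02] angle 0.08763277745249352
side 3274 [-8.66927655e-02  9.76655942e-04  1.97338588e+02] angle 0.08647655593779759
```

View pics/c5.png

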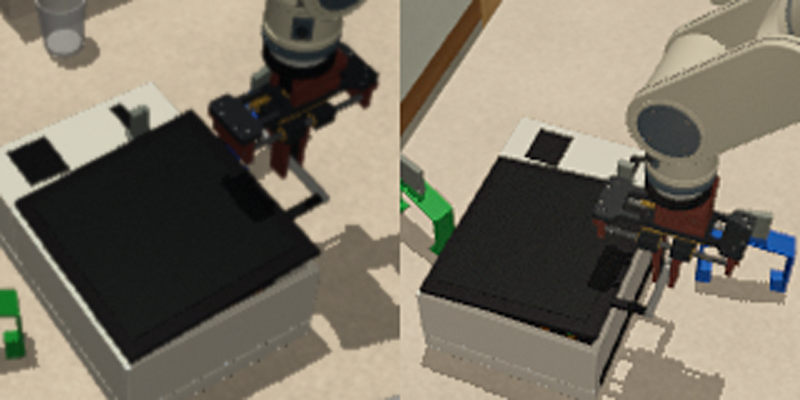

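The tug shows the cover is not caught: the handle rose 25 mm with only about 3 N, and depth puts the cover at 0.087 rad, well past 0.045. So the slide stays untouched and I keep raising along the arc.

```bash

python3 -m handwheel '[{"gripper":1,"tx":0,"ty":0.0022,"tz":-0.016,"rx":0,"ry":0,"rz":0},{"gripper":1,"tx":0,"ty":0.003,"tz":-0.016,"rx":0,"ry":0,"rz":0},{"gripper":1,"tx":0,"ty":0.004,"tz":-0.016,"rx":0,"ry":0,"rz":0},{"gripper":1,"tx":0,"ty":0.005,"tz":-0.0155,"rx":0,"ry":0,"rz":0},{"gripper":1,"tx":0,"ty":0.006,"tz":-0.015,"rx":0,"ry":0,"rz":0},{"gripper":1,"tx":0,"ty":0.0067,"tz":-0.015,"rx":0,"ry":0,"rz":0},{"gripper":1,"tx":0,"ty":0,"tz":0,"rx":0,"ry":0,"rz":0}]'
python3 - <<'E'
from h import *
need([498.0-0,-20,247],0)
E
```

```text
t: 18.65
ee_pos: [498.1, -20.2, 412.0]
orientation: [-2.22, -2.221, 0.002]
ft_force: [-3.7, -3.4, -1.3]
width: 10.9
tcp [498.1 -20.2 412. ] t 18.65 F [-3.7 -3.4 -1.3] w 10.9
yaw_y now 0.03 turn tool axes deg [-0.1   0.02  0.03]
shift tool now [ 0.2 -0.1  2. ] after turn [ 0.2 -0.1  2. ]
```

```bash

python3 -m handwheel '[{"gripper":1,"tx":0,"ty":0.0075,"tz":-0.0145,"rx":0,"ry":0,"rz":0},{"gripper":1,"tx":0,"ty":0.0085,"tz":-0.014,"rx":0,"ry":0,"rz":0},{"gripper":1,"tx":0,"ty":0.0093,"tz":-0.0135,"rx":0,"ry":0,"rz":0},{"gripper":1,"tx":0,"ty":0.01,"tz":-0.013,"rx":0,"ry":0,"rz":0},{"gripper":1,"tx":0,"ty":0.0107,"tz":-0.012,"rx":0,"ry":0,"rz":0},{"gripper":1,"tx":0,"ty":0.0113,"tz":-0.0115,"rx":0,"ry":0,"rz":0},{"gripper":1,"tx":0,"ty":0,"tz":0,"rx":0,"ry":0,"rz":0},{"gripper":1,"tx":0,"ty":0,"tz":0,"rx":0,"ry":0,"rz":0}]'
python3 - <<'E'
from h import *
for n in("scene","side"):
    p=viewer.get_image(n); save(p,n+"6")
    W=cloud(p);z=W[...,2]
    m=(W[...,0]>570)&(W[...,0]<730)&(W[...,1]>-120)&(W[...,1]<95)&(z>140)&(z<310)&(p["image"].max(2)<70); P=W[m]
    for _ in range(5):
        A=np.c_[P[:,:2],np.ones(len(P))]; c=np.linalg.lstsq(A,P[:,2],rcond=None)[0]; r=abs(A@c-P[:,2]); P=P[r<max(4,2*np.median(r))]
    print(n,len(P),c,"angle deg",np.degrees(np.arctan(-c[0])))
a=cv2.imread("pics/scene6.png")[90:390,150:450];b=cv2.imread("pics/side6.png")[90:390,170:470]
cv2.imwrite("pics/c6.png",cv2.resize(np.hstack([a,b]),(800,400),interpolation=2))
need([555,-20,322],0)
E
```

```text
t: 19.65
ee_pos: [554.9, -20.4, 491.8]
orientation: [-2.22, -2.221, 0.005]
ft_force: [-12.5, -4.1, 9.9]
width: 11.1
scene 4505 [-9.80381948e-01  4.17127092e-03  8.70591636e+02] angle deg 44.43243532132896
side 1589 [-9.80499110e-01  3.75149324e-03  8.72414410e+02] angle deg 44.435858066888336
tcp [554.8 -20.4 491.7] t 19.75 F [-12.9  -4.2   9.7] w 11.3
yaw_y now 0.02 turn tool axes deg [-0.2   0.05  0.02]
shift tool now [0.4 0.2 6.7] after turn [0.4 0.2 6.7]
```

View pics/c6.png

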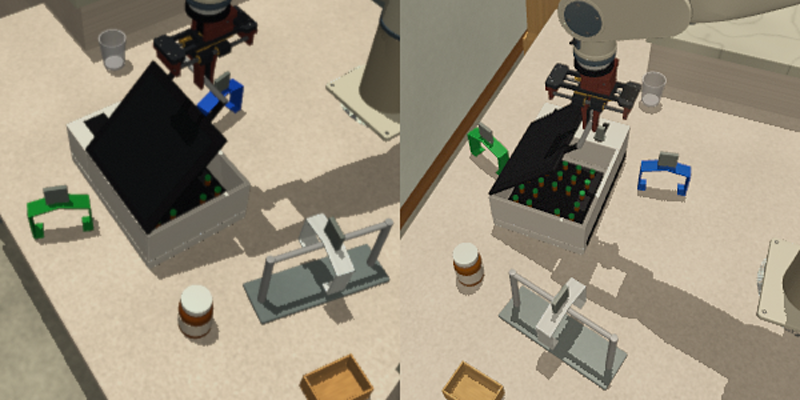

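The cover is at 44.4° in both cameras and gripped; the lifter hangs on the bar and the bystanders are in place. I relieve the ~16 N pressing toward the hinge by about 1 mm, then recheck.

```bash

python3 -m handwheel '[{"gripper":1,"tx":0,"ty":-0.001,"tz":-0.001,"rx":0,"ry":0,"rz":0},{"gripper":1,"tx":0,"ty":0,"tz":0,"rx":0,"ry":0,"rz":0},{"gripper":1,"tx":0,"ty":0,"tz":0,"rx":0,"ry":0,"rz":0},{"gripper":1,"tx":0,"ty":0,"tz":0,"rx":0,"ry":0,"rz":0}]'
python3 -m handwheel '[{"gripper":1,"tx":0,"ty":0,"tz":0,"rx":0,"ry":0,"rz":0},{"gripper":1,"tx":0,"ty":0,"tz":0,"rx":0,"ry":0,"rz":0},{"gripper":1,"tx":0,"ty":0,"tz":0,"rx":0,"ry":0,"rz":0},{"gripper":1,"tx":0,"ty":0,"tz":0,"rx":0,"ry":0,"rz":0},{"gripper":1,"tx":0,"ty":0,"tz":0,"rx":0,"ry":0,"rz":0},{"gripper":1,"tx":0,"ty":0,"tz":0,"rx":0,"ry":0,"rz":0},{"gripper":1,"tx":0,"ty":0,"tz":0,"rx":0,"ry":0,"rz":0},{"gripper":1,"tx":0,"ty":0,"tz":0,"rx":0,"ry":0,"rz":0}]'
python3 - <<'E'
from h import *
for n in("scene","side"):
    p=viewer.get_image(n); save(p,n+"7")
    W=cloud(p);z=W[...,2]
    m=(W[...,0]>570)&(W[...,0]<730)&(W[...,1]>-120)&(W[...,1]<95)&(z>140)&(z<310)&(p["image"].max(2)<70); P=W[m]
    for _ in range(5):
        A=np.c_[P[:,:2],np.ones(len(P))]; c=np.linalg.lstsq(A,P[:,2],rcond=None)[0]; r=abs(A@c-P[:,2]); P=P[r<max(4,2*np.median(r))]
    m=(np.hypot(W[...,0]-492,W[...,1]-308)<60)&(z>170)&(z<205)
    print(n,"angle deg",np.degrees(np.arctan(-c[0])),"lifter plate",np.mean(W[m],0),W[m][:,2].max())
    m=(abs(W[...,0]-574)<25)&(abs(W[...,1]+160)<25)&(z>140)&(z<168); print("tab",np.mean(W[m],0) if m.any() else None)
E
```

```text
t: 20.25
ee_pos: [554.7, -20.4, 492.1]
orientation: [-2.221, -2.222, 0.002]
ft_force: [-4.9, -5.6, 2.4]
width: 11.1
t: 21.25
ee_pos: [554.7, -20.4, 492.1]
orientation: [2.221, 2.222, -0.002]
ft_force: [-6.1, -4.3, 2.3]
width: 11.0
scene angle deg 44.55432086506964 lifter plate [495.88621401 312.54841449 191.02087692] 204.9842345872729
tab None
side angle deg 44.51632997307341 lifter plate [491.62779503 313.65879297 193.12243706] 204.96413236678904
tab [ 571.60692544 -160.99394157  152.48230115]
```

Everything is steady, so I hand the job in.

```bash
python3 -c "
from h import *
print(ctrl.close_job())"
```

```text
the job is handed in; nothing more can be done
None
```

I hung the aluminium lifter astride the accessory rail and let go of it. The cover is raised to about 44.5° and the gripper is still holding it. I handed the job in at about 21 s.

- **Tug test:** I pulled the handle up before going near the slide. It rose 25 mm with only about 3 N, to 0.087 rad, well past the 0.045 rad where the catch would have stopped it. The cover was not caught, so I never touched the release slide.
- **Last checks:** Both cameras gave the cover at 44.5°. The grip width was steady at 11 mm on the 12 mm bar, with about 8 N on the wrist. The lifter was still on the bar. The jar, box, beaker and slide were never touched. The side camera last saw the slide's tab at home. The scene camera had no reading of it, probably because the raised cover hides it.
- **Disagreement:** The wrist camera put the lifter and tab about 3 mm off the fixed cameras along y, and the handle bar about 4 mm off what I expected along x. The wrist shot of the lifter and tab was taken while the arm was still settling. The grasps had enough clearance that it made no difference.

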